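# Start and tighten the clamp knob on the slide clamp of a microscope

## Robot

A 6-joint arm with a two-finger parallel gripper is mounted at the origin on the work surface. World frame = base frame: x ahead of the robot, y to its left, z up, the work surface at z = 0. Lengths are in m, angles in rad, forces in N, time in s.
With the tool pointing down it reaches from about 0.4 to 0.825 m from the base axis. Payload 7 kg.
Tool frame: the origin (TCP) lies midway between the tips of the shut fingers; the grasp point (between the pads) lies 19 mm behind it; z points along the fingers, y is the line along which they close (so a half turn about z gives the same grasp; the last joint's range is limited). The gripper opens to 88 mm and grips with 3 to 60 N. Pads are 19 mm wide; open, the fingers measure 130 mm over their backs; the gripper's body (78 mm by 193 mm) begins 47 mm behind the grasp point.
Start: joints at [-0.902, 0.359, 0.012, 0, -1.224, -0.288], TCP at [0.251, -0.627, 0.227] pointing down, gripper open.
Joint ranges: [-3.07, 3.07], [-1.43, 2.12], [-1.02, 1.25], [-3.03, 1.67], [-3.05, -0], [-3.03, 3.03]. Speed limits (rad/s): [2.39, 2.39, 3.01, 3.14, 3.14, 3.14].

## Interface

Orientations are given as [roll, pitch, yaw] about the fixed x, y, z axes, in that order (R = Rz(yaw) Ry(pitch) Rx(roll)).
In Python, from station import get_state, grab_frame, calibration, job_done, boxes_of, regions_of, spot_point gives the robot as it stands. The module is installed in compiled form; this text tells all that it offers.
- The arm moves only by the tool arm_command, never from a script. Its argument "commands" is a list of rows, each an object of numbers: "tx", "ty", "tz": the shift along the tool's x, y, z each as a share of 25 cm, from -1 to 1; "twist": the turn about the tool's z as a share of 180 degrees, from -1 to 1. A call has exactly 8 rows; each row is the pose to reach, as a shift and turn from the pose commanded when the call began, along the tool's axes at that moment, turning the shorter way round; what a row does not reach only later rows make up. A row lasts 1/12 s, in which the tool goes at most 41.7 mm and 7.16 degrees, less where a joint would pass 70% of its speed; a pose out of reach is approached as far as the arm can. A call with a number of a shift or a turn outside -1 to 1 is refused whole. A call with a gripper value outside its range is refused whole. "claw" is the opening, from 0 (shut) to 1 (fully open), set as the call begins (left out, the last holds). The fingers move at their own pace and stop on an object; "grip_force" is the grip in N (left out, the last holds). Time passes only in rows, so rows that repeat a pose let the fingers close, or fill a call up. It gives the time, the measured TCP pose, the force, the opening and the grip force at its end, in the units of the state.
- get_state(): the state, without advancing time (a new reading comes with each control period).
- grab_frame(name): name is "scene" or "side" or "wrist"; returns the picture (384x512x3 uint8, red, green, blue); there is no depth.
- calibration(name): a dict with "camera_matrix" (3x3 intrinsics, pixels), "extrinsics" (4x4, takes a point from camera to world coordinates). Camera axes: x right, y down, z forward; pixel columns grow to the right and rows downward; lengths in m; the calibration is good to about 2 mm. The wrist camera is an equidistant fisheye: a pixel r from the principal point sees the ray r / f radians off the axis. A picture is of the moment at which its call begins: read the wrist's pose just before it. calibration takes no time and is no camera call; for the wrist camera it gives the pose at the moment of the call.
- job_done(): hands the job in; it is judged then, once.
Trained networks look in the newest picture that a camera, given by its name, has taken for a name from the list of things; names that differ only in an ending like _2 or _b are one class to them, and where a whole thing is asked for, a point or a joint stands for the part that bears it (a point fixed in the world has none). Each returns a list of dicts, best first, with "score" (0 to 1); they miss things now and then, are a little off and sometimes report something else, mostly with a low value. They report only what shows in the picture. A call takes as long as a camera call. They do not tell look-alikes from the thing itself.
- boxes_of(query, camera): "rect" ([left, top, right, bottom] in pixels, round what is visible of it).
- regions_of(query, camera): "region" (384x512 bool, what is visible of it) and "rect" ([left, top, right, bottom] in pixels, round what is visible of it).
- spot_point(query, camera): "uv" ([column, row] in pixels: a listed point, or the origin of a listed thing).
The state is a dict: "t": time; "q": joint angles; "qd": joint speeds; "joint_efforts": joint torques, N m; "eef_pos": TCP position; "ee_rot": TCP orientation; "force": force on the tool from outside, world axes, zero at the start; "moment": the same for the moment, N m; "width": finger opening in m; "gripper_force": force on a finger pad.
Only numpy, scipy, OpenCV 4.12 (cv2) and the standard library are available. Lean on these libraries where they do the work, as an engineer would, in place of code of your own. Each camera call takes 0.05 s, during which the arm holds its last target. There are 200 camera calls.

## Task

Pick up the loose black clamp knob and set it squarely on the upright steel stud of the slide clamp, with the knob's bar in line with the two ribs on the base, so that it rests on top of the thread. Holding that place, turn it backwards (anticlockwise from above) until you feel it drop off the thread end, then turn it forwards (clockwise) until it is fully home and the clamp plate is pressed down; let go of it. Be gentle: never force the knob against the thread or the stops, and leave the other things on the bench where they are.

Things in the scene. Friction and masses are not known exactly. Their poses are not given: they have to be found in the camera images.
- knob: The loose black clamp knob, 130 to 200 g, standing upright on the table at the start: a round cap 59 mm across and 36 mm high, open below (bore 50 mm, 32 mm deep), with one straight upright grip bar on top. Origin: centre of the cap's lower rim; z up, x along the bar. It is the same after a half turn.
- bar (a point): On the knob's axis, 57 mm above its lower rim, 9 mm below the top of the grip bar. The bar is 54 mm long (along x), 14 mm wide, and stands from 36 mm (the cap's flat top) to 66 mm above the rim.
- lugs (a point): On the knob's axis, 13 mm above its lower rim: the level of the undersides of two steel lugs inside the bore, opposite each other in line with the bar. Each is 8 mm wide and 4 mm high; their inner faces stand 19.5 mm from the axis.
- base: The fixed slide clamp: a grey block 150 x 110 mm with an aluminium face 40 mm above the table, and at +y a 40 mm high outrigger with a glass slide. Origin: on the table, below the stud's axis; z up, x along the line of the two ribs. A force above 30 N between the knob and the clamp counts as forcing it.
- rib (a point): Top of one of two small raised steel ribs (16 x 6 mm) on the base's face, 60 mm to either side of the stud's axis along the base's x; this one is at -x. Set the knob's bar along the line of the two ribs.
- stud_nose (a point): Top centre of the fixed upright steel stud, 80 mm above the table: a blunt conical nose (22 mm flat) on a core 35 mm across. Two chunky right-hand thread ridges, 46 mm across, surround the core; the knob's bore has 2 mm clearance round them, on the radius. Their raised blunt ends (to 79 mm above the table) are bevelled to lead the bore in.
- ridge_tops (a point): On the stud's axis, 75.5 mm above the table: the flat tops of the ridges. With the bar on the ribs (to 0.2 rad) the lugs rest here, the knob's origin 62.5 mm above the table. How the thread is turned is NOT measured. Turning forwards (clockwise from above) from here ends at a hard stop on the ridges, after 0.1 rad or more.
- thread_gap (a point): On the stud's axis, 54 mm above the table: where the knob's origin comes after the drop, its rim on the raised clamp plate. Turned back (anticlockwise) from the ribs by 0.4 to 1.25 rad (unknown: find by feel), the lugs come over the gaps and the knob is free to fall 8.5 mm. The gap has only 0.35 rad of play, then a hard stop.
- home (a point): On the stud's axis, 50 mm above the table: where the knob's origin is when fully home. From the drop, turning clockwise draws the knob down under the sloping ridges with rising load; it is home after 1.0 to 1.35 rad, and a hard stop is about 0.3 rad further. Friction then holds it.
- clamp_plate (a joint): How far the aluminium clamp plate round the stud (ring 49 mm inside, 76 mm outside, with a strap at +y over the slide) is pressed down, in m: 0 up (its top 54 mm above the table), about 0.004 with the knob home, 0.007 at its lower end. Spring: 2.7 N to start moving, then 0.9 N per mm.
- objective: Bystander: upright microscope objective, 34 mm across, 46 mm high; origin under its centre.
- oil_jar: Bystander: small amber jar with black lid, 44 mm across, 55 mm high; origin under its centre.
- round_cap: Bystander: low black round cap without a bar, 52 mm across, 25 mm high; origin under its centre.
- dish: Bystander: glass dish, 60 mm across, 15 mm high; origin under its centre.
- slide_box: Bystander: grey slide box 90 x 60 x 32 mm; origin under its centre.
- hex_driver: Bystander: screwdriver 160 mm long, lying on the table.
- mount_block: Bystander: dark steel block 40 x 40 x 30 mm; origin under its centre.
Mind the look-alikes: they are no part of the job. What is shaped like the knob but blue is not meant.

How it is judged:
By the outcome, as a careful person would: the job done as asked, in the order asked, and still so for the second after the job is handed in, with the robot touching nothing.
It also fails if it takes over 72 s, if anything falls off the work surface, if the arm or the gripper's body presses on something with over 40 N, if the wrist force passes 120 N, or if a joint passes its speed limit or range.

## Working session

There is one attempt and no reset: what is moved stays moved. The work goes in short steps, Python scripts to look and compute and a tool call to move; the robot and the scene stay as the last step left them, time stands still between calls to the robot, and variables do not carry over. Pictures are saved under pics/ and viewed, at most 10 in all, crops included, and the job is handed in when it is done.

Besides the shell and the picture viewer there is one more tool, called after ">>>" by a JSON object that holds its "fn" and its "kwargs". arm_command: Moves the arm, as the interface text tells. Shift numbers are shares of 25 cm and turn numbers shares of 180 degrees, none past 1 either way. Its arguments: {"type":"object","properties":{"commands":{"type":"array"},"claw":{"type":"number"},"grip_force":{"type":"number"}},"required":["commands"]}

```bash
mkdir -p pics; python3 - <<'E'
from station import *
import cv2,numpy as np
for c in ["scene","side"]:
    f=grab_frame(c); cv2.imwrite(f"pics/{c}0.png",f[:,:,::-1])
    for q in ["knob","base","stud_nose","rib","bar","round_cap"]:
        r=spot_point(q,c); print(c,q,[(np.round(d['uv']).tolist(),round(d['score'],2)) for d in r[:4]])
    k=calibration(c); print(k['camera_matrix'].tolist(),np.round(k['extrinsics'],3).tolist())
s=get_state(); print(s)
E
```

```text
scene knob [([116.0, 199.0], 0.97), ([125.0, 228.0], 0.74)]
scene base [([300.0, 206.0], 0.81), ([192.0, 235.0], 0.69)]
scene stud_nose [([303.0, 190.0], 0.73)]
scene rib [([292.0, 181.0], 0.96)]
scene bar [([111.0, 189.0], 0.94), ([291.0, 180.0], 0.7), ([121.0, 214.0], 0.69)]
scene round_cap [([123.0, 274.0], 0.7)]
[[477.16721371659946, 0.0, 254.1436724142004], [0.0, 477.16721371659946, 196.5006659171201], [0.0, 0.0, 1.0]] [[0.388, 0.705, -0.594, 1.33], [0.921, -0.293, 0.255, -0.317], [0.006, -0.646, -0.763, 1.088], [0.0, 0.0, 0.0, 1.0]]
side knob [([347.0, 165.0], 0.61), ([320.0, 159.0], 0.52)]
side base [([230.0, 241.0], 0.91), ([318.0, 156.0], 0.18)]
side stud_nose [([226.0, 214.0], 0.79)]
side rib [([251.0, 232.0], 0.9)]
side bar [([318.0, 145.0], 0.66), ([346.0, 149.0], 0.56), ([230.0, 213.0], 0.4)]
side round_cap [([285.0, 143.0], 0.43)]
[[410.7739229971141, 0.0, 254.20470099071167], [0.0, 410.7739229971141, 189.25293206167134], [0.0, 0.0, 1.0]] [[-0.923, -0.235, 0.306, 0.176], [-0.386, 0.553, -0.739, 0.93], [0.005, -0.799, -0.601, 0.819], [0.0, 0.0, 0.0, 1.0]]
{'t': 0.7, 'q': array([-9.01919600e-01,  3.58536167e-01,  1.19318541e-02, -5.23766901e-05,
       -1.22409965e+00, -2.88062539e-01]), 'qd': array([-0.0001463 ,  0.00183073,  0.00040122,  0.00010338, -0.00022322,
       -0.00122598]), 'joint_efforts': array([ 1.83256081e-03, -5.82159519e+01,  2.93251473e+01,  7.00083956e+00,
        1.26872878e-02,  1.51079746e-05]), 'eef_pos': array([ 0.25085473, -0.62663826,  0.226607  ]), 'ee_rot': array([-3.14151809e+00,  7.34716606e-05, -2.76079626e+00]), 'force': array([ 0.83848018, -0.49249548, -0.48368238]), 'moment': array([-0.02401948,  0.03388839,  0.00288689]), 'gripper_force': 0.0, 'width': 0.08773243440166287}
```

View pics/scene0.png

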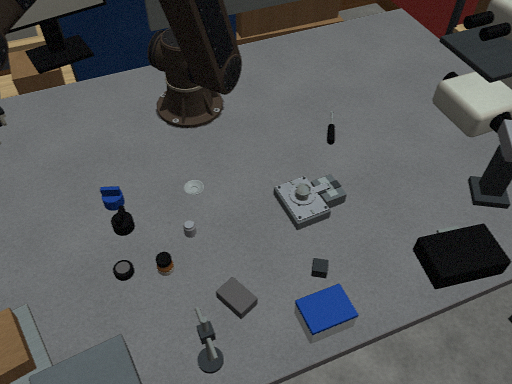

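View pics/side0.png

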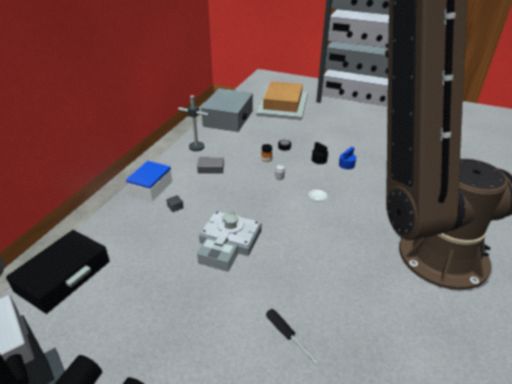

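```bash
python3 - <<'E'
import cv2
a=cv2.imread("pics/scene0.png")[155:305,70:210]
cv2.imwrite("pics/crop0.png",cv2.resize(a,None,fx=4,fy=4,interpolation=cv2.INTER_CUBIC))
E
```

```text
(no output)
```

View pics/crop0.png

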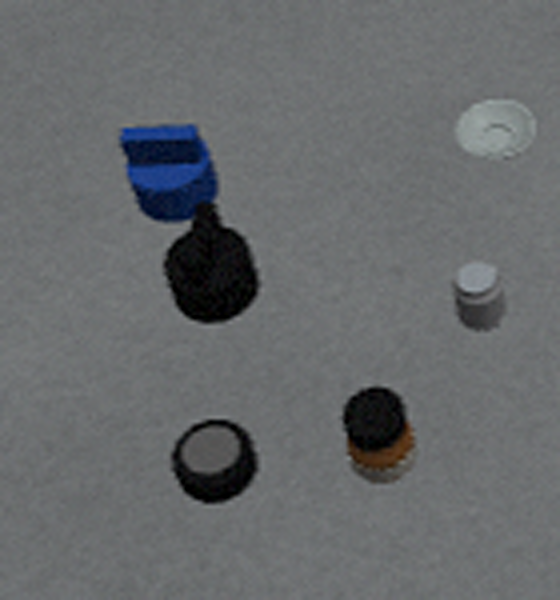

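Candidates in the scene picture: the blue knob at (113,200), the black knob with a bar, seen nearly end-on, at (123,222), the low round cap at (123,270), and the jar with the black lid at (165,262). I choose the black one at (123,222), which the side picture shows at (320,153). The clamp's stud is at scene (303,190).

```bash
cat > h.py <<'E'
from station import *
import cv2,numpy as np
def ray(c,uv,k=None):
    k=k or calibration(c);K=np.array(k['camera_matrix']);E=np.array(k['extrinsics'])
    d=np.array([(uv[0]-K[0,2])/K[0,0],(uv[1]-K[1,2])/K[1,1],1.])
    if c=="wrist":
        r=np.hypot(d[0],d[1]); d=np.array([*(d[:2]/max(r,1e-9)*np.sin(r)),np.cos(r)])
    return E[:3,3],E[:3,:3]@d
def at(c,uv,z,k=None):
    o,d=ray(c,uv,k); return (o+d*(z-o[2])/d[2])[:2]
def proj(c,P,k=None):
    k=k or calibration(c);K=np.array(k['camera_matrix']);E=np.array(k['extrinsics'])
    p=E[:3,:3].T@(np.array(P)-E[:3,3])
    if c=="wrist":
        r=np.hypot(p[0],p[1]); th=np.arctan2(r,p[2]); p=np.array([p[0]/r*th,p[1]/r*th,1])
    return K[0,0]*p[0]/p[2]+K[0,2],K[1,1]*p[1]/p[2]+K[1,2]
def delta(target):  # world shift -> tool axes shares
    from scipy.spatial.transform import Rotation as R
    s=get_state(); return R.from_euler('xyz',s['ee_rot']).inv().apply(np.array(target)-s['eef_pos'])/.25
E
python3 - <<'E'
from h import *
for n,z,a,b in [("bar",.057,(121,214),(318,145)),("knob",0,(125,228),(320,159)),("bluebar",.057,(111,189),(346,149)),("stud",.08,(303,190),(226,214)),("rib",.043,(292,181),(251,232)),("jar",.055,(164,257),(266,148)),("obj",.046,(189,225),(279,167)),("cap",.025,(122,267),(285,143)),("base",0,(300,206),(230,241)),("outr",.04,(330,188),(213,255))]:
    print(n,at("scene",a,z).round(4),at("side",b,z).round(4))
k=calibration("wrist");print(np.round(k['camera_matrix'],1).tolist(),np.round(k['extrinsics'],3).tolist())
E
```

```text
bar [ 0.4457 -0.333 ] [ 0.4543 -0.3419]
knob [ 0.4509 -0.3346] [ 0.4411 -0.3426]
bluebar [ 0.3446 -0.3391] [ 0.355  -0.3542]
stud [0.5761 0.1564] [0.5797 0.1578]
rib [0.5044 0.1596] [0.503  0.1612]
jar [ 0.6246 -0.2627] [ 0.6205 -0.2518]
obj [ 0.5448 -0.1711] [ 0.5404 -0.1681]
cap [ 0.592  -0.3698] [ 0.585  -0.3604]
base [0.5688 0.1577] [0.5614 0.1762]
outr [0.5696 0.2517] [0.561  0.2772]
[[297.3, 0.0, 252.0], [0.0, 297.3, 195.9], [0.0, 0.0, 1.0]] [[-0.371, 0.9, 0.23, 0.19], [0.929, 0.359, 0.092, -0.651], [0.0, 0.247, -0.969, 0.383], [0.0, 0.0, 0.0, 1.0]]
```

>>> {"fn": "arm_command", "kwargs": {"commands": [{"tx": -0.5, "ty": 0.33, "tz": 0, "twist": 0.06}, {"tx": -1, "ty": 0.67, "tz": 0, "twist": 0.12}, {"tx": -1, "ty": 0.67, "tz": 0, "twist": 0.12}, {"tx": -1, "ty": 0.67, "tz": 0, "twist": 0.12}, {"tx": -1, "ty": 0.67, "tz": 0, "twist": 0.12}, {"tx": -1, "ty": 0.67, "tz": 0, "twist": 0.12}, {"tx": -1, "ty": 0.67, "tz": 0, "twist": 0.12}, {"tx": -1, "ty": 0.67, "tz": 0, "twist": 0.12}], "claw": 1}}

```text
t: 1.37
eef_pos: [0.4229, -0.3748, 0.2271]
ee_rot: [3.142, 0.001, -3.135]
force: [0.7, -0.1, -0.5]
width: 0.0875
gripper_force: 0.0
```

```bash
python3 - <<'E'
from h import *
s=get_state();print(s['t'],s['eef_pos'],s['ee_rot'],s['q'])
k=calibration("wrist");f=grab_frame("wrist");cv2.imwrite("pics/w1.png",f[:,:,::-1])
for q,z in [("knob",0),("bar",.057)]:
    for d in spot_point(q,"wrist")[:3]: print(q,np.round(d['uv']),round(d['score'],2),at("wrist",d['uv'],z,k).round(4))
E
```

```text
1.3667 [ 0.42290966 -0.37480366  0.22706467] [ 3.14158978e+00  1.48117248e-03 -3.13536407e+00] [-3.79271466e-01  1.77752145e-01 -2.34396294e-01 -6.11126254e-04
 -1.15727657e+00 -1.18505108e+00]
knob [277. 187.] 0.96 [ 0.4433 -0.3407]
knob [275. 112.] 0.82 [ 0.3447 -0.3456]
bar [284. 110.] 0.85 [ 0.3447 -0.3403]
bar [283. 201.] 0.84 [ 0.4464 -0.3392]
```

View pics/w1.png

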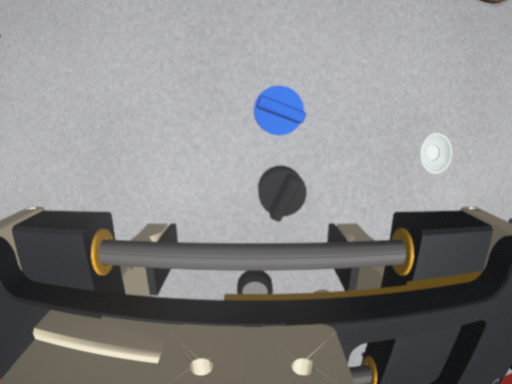

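The black knob sits at (282,190), its bar running from about (291,170) to (276,218). The blue look-alike is at (279,110). I need a sharper crop for the bar angle.

```bash
python3 - <<'E'
from h import *
f=cv2.imread("pics/w1.png")[155:230,245:320]
f=np.clip(f.astype(float)*2.5,0,255).astype(np.uint8)
cv2.imwrite("pics/w1c.png",cv2.resize(f,None,fx=8,fy=8,interpolation=cv2.INTER_CUBIC))
E
```

```text
(no output)
```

View pics/w1c.png

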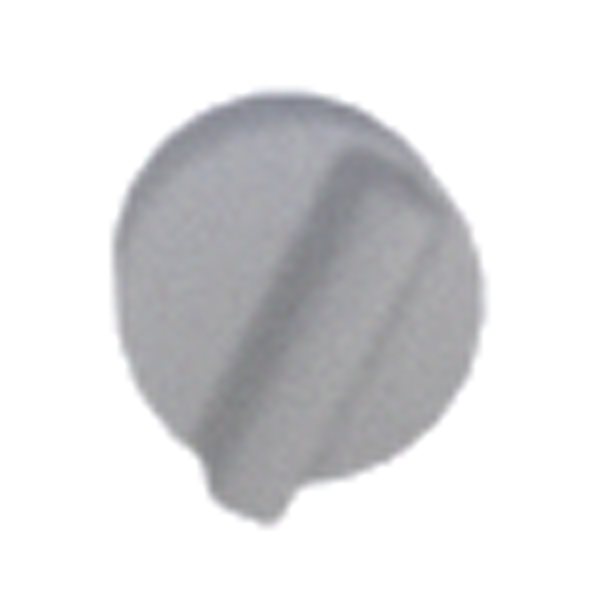

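```bash
python3 - <<'E'
from h import *
k=calibration("wrist");s=get_state()
P=lambda x,y,z=.066:at("wrist",(245+x/8-.44,155+y/8-.44),z,k)
a,b=P(407,190),P(243,505);print(a,b,(a+b)/2,np.linalg.norm(a-b),np.arctan2(*(a-b)[::-1]))
a,b=P(365,180),P(215,465);c,d=P(438,225),P(300,485)
print(np.arctan2(*(a-b)[::-1]),np.arctan2(*(c-d)[::-1]))
a,b=P(112,300,.036),P(487,300,.036);print(a,b,(a+b)/2)
E
```

```text
[ 0.41674791 -0.32929407] [ 0.4620553  -0.35069746] [ 0.43940161 -0.33999577] 0.05010853234551851 2.700264636873995
2.692075362893012 2.6953129724471583
[ 0.4397373  -0.36878288] [ 0.4393536  -0.31177707] [ 0.43954545 -0.34027997]
```

>>> {"fn": "arm_command", "kwargs": {"commands": [{"tx": -0.15, "ty": 0.015, "tz": 0.1, "twist": 0.04}, {"tx": -0.3, "ty": 0.03, "tz": 0.2, "twist": 0.08}, {"tx": -0.31, "ty": 0.03, "tz": 0.22, "twist": 0.145}, {"tx": -0.31, "ty": 0.03, "tz": 0.22, "twist": 0.145}, {"tx": -0.31, "ty": 0.03, "tz": 0.22, "twist": 0.145}, {"tx": -0.31, "ty": 0.03, "tz": 0.22, "twist": 0.145}, {"tx": -0.31, "ty": 0.03, "tz": 0.22, "twist": 0.145}, {"tx": -0.31, "ty": 0.03, "tz": 0.22, "twist": 0.145}]}}

```text
t: 2.18
eef_pos: [0.4978, -0.3711, 0.1723]
ee_rot: [3.142, 0.001, 2.691]
force: [0.5, -1.2, 0.2]
width: 0.0875
gripper_force: 0.0
```

```bash
python3 - <<'E'
from h import *
s=get_state();print(s['t'],s['eef_pos'],s['ee_rot'],s['q'][5])
k=calibration("wrist");f=grab_frame("wrist");cv2.imwrite("pics/w2.png",f[:,:,::-1])
for q,z in [("knob",0),("bar",.057)]:
    for d in spot_point(q,"wrist")[:3]: print(q,np.round(d['uv']),round(d['score'],2),at("wrist",d['uv'],z,k).round(4))
u,v=map(int,proj("wrist",(.442,-.340,.05),k));print(u,v)
x0,y0=u-45,v-45
g=np.clip(f[y0:y0+90,x0:x0+90,::-1].astype(float)*2.5,0,255).astype(np.uint8)
cv2.imwrite("pics/w2c.png",cv2.resize(g,None,fx=6.5,fy=6.5,interpolation=cv2.INTER_CUBIC))
m=(f[y0:y0+90,x0:x0+90].max(2)<80).astype(np.uint8)
n,l,st,ce=cv2.connectedComponentsWithStats(m);i=1+st[1:,4].argmax()
c=max(cv2.findContours((l==i).astype(np.uint8),0,1)[0],key=len)
(cx,cy),r=cv2.minEnclosingCircle(c);print(x0,y0,cx+x0,cy+y0,r,ce[i]+[x0,y0],at("wrist",(cx+x0,cy+y0),.036,k))
E
```

```text
2.1833 [ 0.49778028 -0.37109553  0.17231049] [3.14155854e+00 1.17055948e-03 2.69099976e+00] -1.6949568279628706
knob [256. 121.] 0.94 [ 0.4398 -0.3375]
knob [212.  48.] 0.92 [ 0.3438 -0.3448]
bar [203.  34.] 0.88 [ 0.3437 -0.3459]
bar [254. 126.] 0.65 [ 0.4432 -0.3418]
255 123
210 78 257.7272720336914 124.0 28.694124221801758 [257.77910211 123.68414779] [ 0.44334259 -0.33785637]
```

View pics/w2c.png

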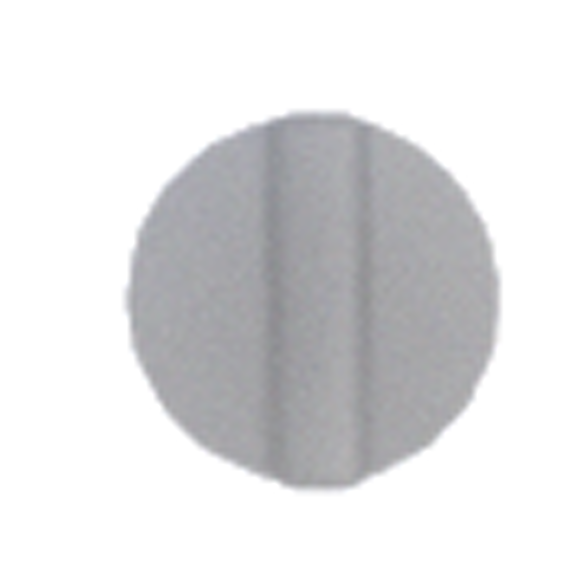

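From straight above, the knob's bar is vertical in the image, so it is aligned with the gripper. The centre is at about (258,124), which gives (0.443,-0.338). Now I move over it and down.

>>> {"fn": "arm_command", "kwargs": {"commands": [{"tx": 0.15, "ty": 0.015, "tz": 0}, {"tx": 0.254, "ty": 0.025, "tz": 0.1}, {"tx": 0.254, "ty": 0.025, "tz": 0.22}, {"tx": 0.254, "ty": 0.025, "tz": 0.34}, {"tx": 0.254, "ty": 0.025, "tz": 0.44}, {"tx": 0.254, "ty": 0.025, "tz": 0.5}, {"tx": 0.254, "ty": 0.025, "tz": 0.525}, {"tx": 0.254, "ty": 0.025, "tz": 0.525}]}}

```text
invalid input
```

>>> {"fn": "arm_command", "kwargs": {"commands": [{"tx": 0}, {"tx": 0}, {"tx": 0}, {"tx": 0}, {"tx": 0}, {"tx": 0}, {"tx": 0}, {"tx": 0}], "claw": 0, "grip_force": 30}}

```text
invalid input
```

>>> {"fn": "arm_command", "kwargs": {"commands": [{"tx": 0.15, "ty": 0.015, "tz": 0, "twist": 0}, {"tx": 0.254, "ty": 0.025, "tz": 0.1, "twist": 0}, {"tx": 0.254, "ty": 0.025, "tz": 0.22, "twist": 0}, {"tx": 0.254, "ty": 0.025, "tz": 0.34, "twist": 0}, {"tx": 0.254, "ty": 0.025, "tz": 0.44, "twist": 0}, {"tx": 0.254, "ty": 0.025, "tz": 0.5, "twist": 0}, {"tx": 0.254, "ty": 0.025, "tz": 0.525, "twist": 0}, {"tx": 0.254, "ty": 0.025, "tz": 0.525, "twist": 0}]}}

```text
t: 3.0
eef_pos: [0.4429, -0.3368, 0.0392]
ee_rot: [-3.141, -0.002, 2.69]
force: [-0.2, -0.1, 0.3]
width: 0.0876
gripper_force: 0.0
```

>>> {"fn": "arm_command", "kwargs": {"commands": [{"tx": 0, "ty": 0, "tz": 0, "twist": 0}, {"tx": 0, "ty": 0, "tz": 0, "twist": 0}, {"tx": 0, "ty": 0, "tz": 0, "twist": 0}, {"tx": 0, "ty": 0, "tz": 0, "twist": 0}, {"tx": 0, "ty": 0, "tz": 0, "twist": 0}, {"tx": 0, "ty": 0, "tz": 0, "twist": 0}, {"tx": 0, "ty": 0, "tz": 0, "twist": 0}, {"tx": 0, "ty": 0, "tz": 0, "twist": 0}], "claw": 0, "grip_force": 30}}

```text
t: 3.67
eef_pos: [0.4438, -0.3371, 0.0404]
ee_rot: [-3.142, 0.0, 2.69]
force: [-0.6, -0.4, 0.3]
width: 0.0397
gripper_force: 0.0
```

>>> {"fn": "arm_command", "kwargs": {"commands": [{"tx": 0, "ty": 0, "tz": 0, "twist": 0}, {"tx": 0, "ty": 0, "tz": 0, "twist": 0}, {"tx": 0, "ty": 0, "tz": 0, "twist": 0}, {"tx": 0, "ty": 0, "tz": 0, "twist": 0}, {"tx": 0, "ty": 0, "tz": 0, "twist": 0}, {"tx": 0, "ty": 0, "tz": 0, "twist": 0}, {"tx": 0, "ty": 0, "tz": 0, "twist": 0}, {"tx": 0, "ty": 0, "tz": 0, "twist": 0}]}}

```text
t: 4.33
eef_pos: [0.4437, -0.3371, 0.0402]
ee_rot: [3.142, -0.0, 2.69]
force: [0.3, 0.0, -0.5]
width: 0.0137
gripper_force: 30.0
```

>>> {"fn": "arm_command", "kwargs": {"commands": [{"tx": 0, "ty": 0, "tz": -0.08, "twist": 0}, {"tx": 0, "ty": 0, "tz": -0.22, "twist": 0}, {"tx": 0, "ty": 0, "tz": -0.36, "twist": 0}, {"tx": 0.01, "ty": 0.1, "tz": -0.5, "twist": 0}, {"tx": 0.02, "ty": 0.24, "tz": -0.62, "twist": -0.03}, {"tx": 0.03, "ty": 0.38, "tz": -0.66, "twist": -0.06}, {"tx": 0.04, "ty": 0.52, "tz": -0.66, "twist": -0.1}, {"tx": 0.05, "ty": 0.66, "tz": -0.66, "twist": -0.14}]}}

```text
t: 5.0
eef_pos: [0.5053, -0.1816, 0.2068]
ee_rot: [3.141, 0.003, 3.134]
force: [0.8, -0.6, -1.9]
width: 0.014
gripper_force: 30.0
```

```bash
python3 - <<'E'
from h import *
s=get_state();print(s['t'],s['eef_pos'],s['ee_rot'],s['q'],s['force'],s['width'])
print(delta([.64,.157,.21]))
E
```

```text
5.0 [ 0.50532575 -0.18159069  0.20684685] [3.14131571e+00 3.06796339e-03 3.13382801e+00] [ 2.01345328e-02  1.44629990e-01 -3.23527299e-01 -2.14645755e-04
 -1.09956455e+00 -1.59859792e+00] [ 0.7765572  -0.58312532 -1.87633843] 0.013993707217167077
[-0.52820092  1.35850768 -0.01061591]
```

>>> {"fn": "arm_command", "kwargs": {"commands": [{"tx": -0.05, "ty": 0.14, "tz": 0, "twist": 0}, {"tx": -0.12, "ty": 0.28, "tz": 0, "twist": 0}, {"tx": -0.19, "ty": 0.42, "tz": 0, "twist": 0}, {"tx": -0.26, "ty": 0.56, "tz": 0, "twist": 0}, {"tx": -0.33, "ty": 0.7, "tz": 0, "twist": 0}, {"tx": -0.4, "ty": 0.84, "tz": 0, "twist": 0}, {"tx": -0.46, "ty": 0.96, "tz": 0, "twist": 0}, {"tx": -0.5, "ty": 1, "tz": 0, "twist": 0}]}}

```text
t: 5.67
eef_pos: [0.6339, 0.0692, 0.2047]
ee_rot: [3.141, -0.0, 3.131]
force: [0.3, -0.1, -1.1]
width: 0.0139
gripper_force: 30.0
```

>>> {"fn": "arm_command", "kwargs": {"commands": [{"tx": 0, "ty": 0.1, "tz": 0, "twist": 0}, {"tx": 0, "ty": 0.2, "tz": 0, "twist": 0}, {"tx": 0, "ty": 0.3, "tz": 0, "twist": 0}, {"tx": 0, "ty": 0.32, "tz": 0, "twist": 0}, {"tx": 0, "ty": 0.32, "tz": 0, "twist": 0}, {"tx": 0, "ty": 0.32, "tz": 0, "twist": 0}, {"tx": 0, "ty": 0.32, "tz": 0, "twist": 0}, {"tx": 0, "ty": 0.32, "tz": 0, "twist": 0}]}}

```text
t: 6.33
eef_pos: [0.6338, 0.1441, 0.2054]
ee_rot: [-3.141, -0.0, 3.127]
force: [-0.4, -0.2, -1.3]
width: 0.0137
gripper_force: 30.0
```

```bash
python3 - <<'E'
from h import *
s=get_state();print(s['t'],s['eef_pos'],s['ee_rot'],s['q'],s['force'],s['width'])
k=calibration("wrist");f=grab_frame("wrist")
for q,z in [("stud_nose",.08),("rib",.043),("ridge_tops",.0755),("base",0)]:
    for d in spot_point(q,"wrist")[:3]: print(q,np.round(d['uv'],1),round(d['score'],2),at("wrist",d['uv'],z,k).round(4))
g=f[40:290,130:390,::-1]
cv2.imwrite("pics/w3.png",cv2.resize(np.ascontiguousarray(g),None,fx=2.4,fy=2.4,interpolation=cv2.INTER_CUBIC))
np.save("w3.npy",f)
import pickle;pickle.dump(k,open("k3.pkl","wb"))
E
```

```text
6.3333 [0.63381178 0.14407909 0.20537556] [-3.14149423e+00 -1.12747760e-04  3.12729470e+00] [ 5.23084123e-01  3.31302091e-01 -7.74706559e-02  2.92483384e-05
 -1.16217082e+00 -2.10819002e+00] [-0.41886396 -0.22510804 -1.28337153] 0.013709840206160956
stud_nose [270.3 122.1] 0.62 [0.5687 0.1627]
rib [259.2  66.4] 0.9 [0.5083 0.154 ]
rib [250.4 216. ] 0.65 [0.6727 0.1421]
rib [263.7 119.4] 0.42 [0.5658 0.1579]
ridge_tops [269.2 120.2] 0.82 [0.5669 0.1619]
base [263.8 120.6] 0.72 [0.567  0.1597]
```

View pics/w3.png

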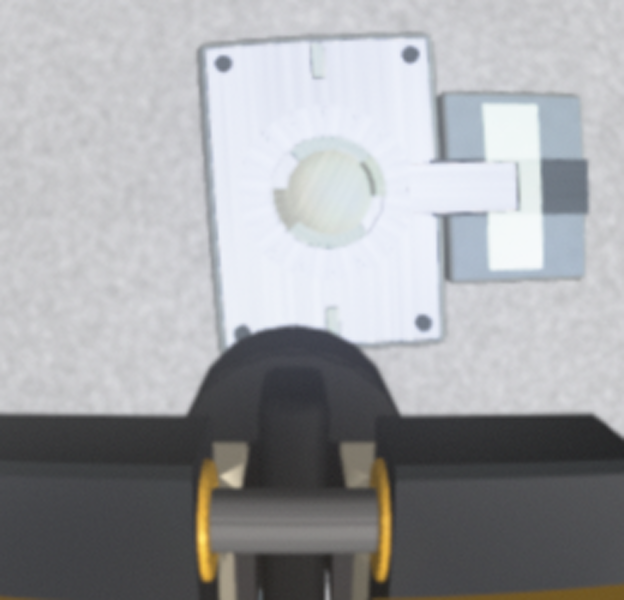

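The clamp shows clearly: ribs at crop (318,60) and (333,320), the round stud and ridges at about (331,193), and the outrigger to the right. The held knob is at the bottom.

```bash
python3 - <<'E'
from h import *
import pickle;k=pickle.load(open("k3.pkl","rb"))
P=lambda x,y,z:at("wrist",(130+x/2.4-.3,40+y/2.4-.3),z,k)
a,b=P(318,60,.043),P(333,320,.043);print(a,b,(a+b)/2,np.linalg.norm(a-b),np.arctan2(*(b-a)[::-1]))
print("stud",P(331,192,.0755),P(330,192,.08))
e=[P(208,145,.04),P(216,270,.04)];print("left edge",np.arctan2(*(e[1]-e[0])[::-1]))
e=[P(431,100,.04),P(441,300,.04)];print("right edge",np.arctan2(*(e[1]-e[0])[::-1]))
h=[P(224,63,.04),P(410,54,.04),P(423,322,.04)];print(h,np.arctan2(*(h[2]-h[1])[::-1]), np.arctan2(*(h[1]-h[0])[::-1])-np.pi/2)
print(k['extrinsics'][:3,3])
for c in ["scene","side"]: 
  grab_frame(c)
  for q in ["knob","bar"]: print(c,q,[(np.round(d['uv'],1),round(d['score'],2)) for d in spot_point(q,c)[:3]])
  print(proj(c,[.634,.144,.1654]),proj(c,[.634,.144,.222]))
E
```

```text
[0.50640228 0.15720316] [0.62394695 0.16253794] [0.56517461 0.15987055] 0.11766566181730655 0.045353986234999706
stud [0.56637464 0.1603895 ] [0.56640029 0.15976319]
left edge 0.0380906568368564
right edge 0.05285202816046031
[array([0.5061998 , 0.11543299]), array([0.50239255, 0.19873156]), array([0.62578744, 0.20448823])] 0.046618547986477035 0.045674331309374594
[0.56816279 0.14545386 0.36165509]
scene knob [(array([312.5, 187.7]), 0.78), (array([115.5, 204.9]), 0.6)]
scene bar [(array([315.6, 171.5]), 0.94), (array([110.2, 187.8]), 0.89), (array([292. , 183.5]), 0.55)]
(np.float64(311.53953079008795), np.float64(185.2795264962341)) (np.float64(313.75693073596324), np.float64(170.2187778507334))
side knob [(array([348.5, 163. ]), 0.75), (array([207.8, 180.4]), 0.69)]
side bar [(array([349. , 149.5]), 0.82), (array([202. , 164.4]), 0.57), (array([267.8, 158.3]), 0.18)]
(np.float64(209.0222560260243), np.float64(181.84019270925705)) (np.float64(207.7018336628375), np.float64(164.39141985937115))
```

>>> {"fn": "arm_command", "kwargs": {"commands": [{"tx": 0.1, "ty": 0.02, "tz": 0, "twist": 0}, {"tx": 0.2, "ty": 0.05, "tz": 0, "twist": -0.01}, {"tx": 0.272, "ty": 0.063, "tz": 0.06, "twist": -0.0195}, {"tx": 0.272, "ty": 0.063, "tz": 0.14, "twist": -0.0195}, {"tx": 0.272, "ty": 0.063, "tz": 0.22, "twist": -0.0195}, {"tx": 0.272, "ty": 0.063, "tz": 0.26, "twist": -0.0195}, {"tx": 0.272, "ty": 0.063, "tz": 0.26, "twist": -0.0195}, {"tx": 0.272, "ty": 0.063, "tz": 0.26, "twist": -0.0195}]}}

```text
t: 7.55
eef_pos: [0.5663, 0.1617, 0.1403]
ee_rot: [-3.141, -0.001, -3.093]
force: [0.8, 0.5, -0.8]
width: 0.0137
gripper_force: 30.0
```

```bash
python3 - <<'E'
from h import *
s=get_state();print(s['t'],s['eef_pos'],s['ee_rot'],s['q'],s['force'],s['moment'],s['width'])
print(delta([.566,.1608,.125]))
ims=[]
for c in ["scene","side"]:
    f=grab_frame(c);u,v=map(int,proj(c,[.566,.16,.1]))
    ims.append(cv2.resize(np.ascontiguousarray(f[v-45:v+45,u-45:u+45,::-1]),(400,400),interpolation=cv2.INTER_CUBIC))
cv2.imwrite("pics/c4.png",np.hstack(ims))
E
```

```text
7.55 [0.5663344  0.16169491 0.14032214] [-3.14081077e+00 -5.47185998e-04 -3.09342189e+00] [ 6.10068718e-01  2.88863964e-01 -2.99199674e-01  4.44594952e-04
 -9.83612370e-01 -2.13294054e+00] [ 0.77544871  0.53608164 -0.79248697] [-0.00817548 -0.07227137  0.01403822] 0.013716191526781564
[ 0.00147489 -0.00346315  0.06129211]
```

View pics/c4.png

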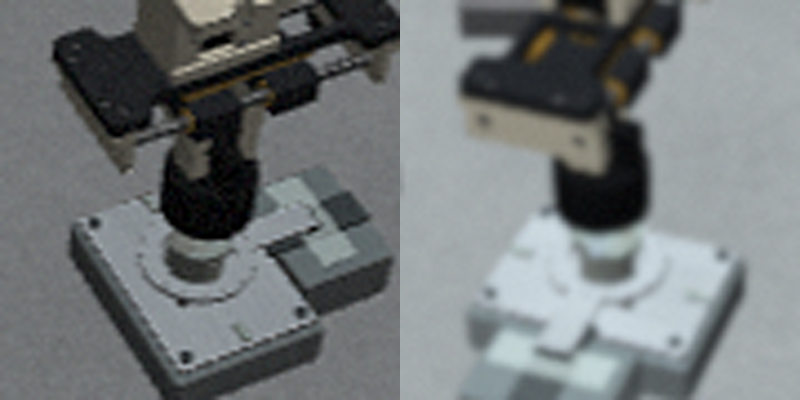

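The held knob hangs centred over the stud in both views: the stud shows right under the cap at about (195,255) on the left and (608,255) on the right. I descend gently.

>>> {"fn": "arm_command", "kwargs": {"commands": [{"tx": 0, "ty": -0.003, "tz": 0.015, "twist": 0}, {"tx": 0, "ty": -0.003, "tz": 0.03, "twist": 0}, {"tx": 0, "ty": -0.003, "tz": 0.045, "twist": 0}, {"tx": 0, "ty": -0.003, "tz": 0.06, "twist": 0}, {"tx": 0, "ty": -0.003, "tz": 0.075, "twist": 0}, {"tx": 0, "ty": -0.003, "tz": 0.09, "twist": 0}, {"tx": 0, "ty": -0.003, "tz": 0.1, "twist": 0}, {"tx": 0, "ty": -0.003, "tz": 0.1, "twist": 0}]}}

```text
t: 8.32
eef_pos: [0.5658, 0.1609, 0.1145]
ee_rot: [-3.141, -0.001, -3.094]
force: [-0.1, -0.1, -2.1]
width: 0.0141
gripper_force: 30.0
```

>>> {"fn": "arm_command", "kwargs": {"commands": [{"tx": 0, "ty": 0, "tz": 0.006, "twist": 0}, {"tx": 0, "ty": 0, "tz": 0.012, "twist": 0}, {"tx": 0, "ty": 0, "tz": 0.018, "twist": 0}, {"tx": 0, "ty": 0, "tz": 0.024, "twist": 0}, {"tx": 0, "ty": 0, "tz": 0.03, "twist": 0}, {"tx": 0, "ty": 0, "tz": 0.036, "twist": 0}, {"tx": 0, "ty": 0, "tz": 0.038, "twist": 0}, {"tx": 0, "ty": 0, "tz": 0.038, "twist": 0}]}}

```text
t: 8.98
eef_pos: [0.566, 0.161, 0.1056]
ee_rot: [-3.141, -0.0, -3.094]
force: [-0.2, 0.1, -1.4]
width: 0.0138
gripper_force: 30.0
```

>>> {"fn": "arm_command", "kwargs": {"commands": [{"tx": 0, "ty": 0, "tz": 0.002, "twist": 0}, {"tx": 0, "ty": 0, "tz": 0.004, "twist": 0}, {"tx": 0, "ty": 0, "tz": 0.006, "twist": 0}, {"tx": 0, "ty": 0, "tz": 0.008, "twist": 0}, {"tx": 0, "ty": 0, "tz": 0.01, "twist": 0}, {"tx": 0, "ty": 0, "tz": 0.012, "twist": 0}, {"tx": 0, "ty": 0, "tz": 0.013, "twist": 0}, {"tx": 0, "ty": 0, "tz": 0.013, "twist": 0}]}}

```text
t: 9.65
eef_pos: [0.5661, 0.161, 0.1026]
ee_rot: [-3.142, 0.0, -3.093]
force: [-0.6, -0.4, 0.3]
width: 0.0138
gripper_force: 30.0
```

>>> {"fn": "arm_command", "kwargs": {"commands": [{"tx": 0, "ty": 0, "tz": 0.001, "twist": 0}, {"tx": 0, "ty": 0, "tz": 0.002, "twist": 0}, {"tx": 0, "ty": 0, "tz": 0.003, "twist": 0}, {"tx": 0, "ty": 0, "tz": 0.003, "twist": 0}, {"tx": 0, "ty": 0, "tz": 0.003, "twist": 0}, {"tx": 0, "ty": 0, "tz": 0.003, "twist": 0}, {"tx": 0, "ty": 0, "tz": 0.003, "twist": 0}, {"tx": 0, "ty": 0, "tz": 0.003, "twist": 0}]}}

```text
t: 10.32
eef_pos: [0.5662, 0.1611, 0.1025]
ee_rot: [3.142, 0.001, -3.093]
force: [-3.8, -0.6, 6.1]
width: 0.0137
gripper_force: 30.0
```

Contact on the ridge tops, at origin height 62.3 mm with about 7 N. Turning back while I feel for the drop.

>>> {"fn": "arm_command", "kwargs": {"commands": [{"tx": 0, "ty": 0, "tz": 0, "twist": -0.012}, {"tx": 0, "ty": 0, "tz": 0, "twist": -0.024}, {"tx": 0, "ty": 0, "tz": 0, "twist": -0.036}, {"tx": 0, "ty": 0, "tz": 0, "twist": -0.048}, {"tx": 0, "ty": 0, "tz": 0, "twist": -0.06}, {"tx": 0, "ty": 0, "tz": 0, "twist": -0.072}, {"tx": 0, "ty": 0, "tz": 0, "twist": -0.084}, {"tx": 0, "ty": 0, "tz": 0, "twist": -0.095}]}}

```text
t: 10.98
eef_pos: [0.5669, 0.1615, 0.1025]
ee_rot: [3.141, 0.002, -2.793]
force: [0.7, 0.8, 4.0]
width: 0.0138
gripper_force: 30.0
```

>>> {"fn": "arm_command", "kwargs": {"commands": [{"tx": 0, "ty": 0, "tz": 0, "twist": -0.007}, {"tx": 0, "ty": 0, "tz": 0, "twist": -0.014}, {"tx": 0, "ty": 0, "tz": 0, "twist": -0.021}, {"tx": 0, "ty": 0, "tz": 0, "twist": -0.028}, {"tx": 0, "ty": 0, "tz": 0, "twist": -0.035}, {"tx": 0, "ty": 0, "tz": 0, "twist": -0.042}, {"tx": 0, "ty": 0, "tz": 0, "twist": -0.045}, {"tx": 0, "ty": 0, "tz": 0, "twist": -0.045}]}}

```text
t: 11.65
eef_pos: [0.5668, 0.1615, 0.1025]
ee_rot: [-3.142, 0.002, -2.653]
force: [-0.1, 1.4, 5.7]
width: 0.0136
gripper_force: 30.0
```

Turned 0.44 rad and it is still on top. Going on.

>>> {"fn": "arm_command", "kwargs": {"commands": [{"tx": 0, "ty": 0, "tz": 0, "twist": -0.007}, {"tx": 0, "ty": 0, "tz": 0, "twist": -0.014}, {"tx": 0, "ty": 0, "tz": 0, "twist": -0.021}, {"tx": 0, "ty": 0, "tz": 0, "twist": -0.028}, {"tx": 0, "ty": 0, "tz": 0, "twist": -0.035}, {"tx": 0, "ty": 0, "tz": 0, "twist": -0.042}, {"tx": 0, "ty": 0, "tz": 0, "twist": -0.045}, {"tx": 0, "ty": 0, "tz": 0, "twist": -0.045}]}}

```text
t: 12.32
eef_pos: [0.5667, 0.1615, 0.1025]
ee_rot: [-3.141, 0.002, -2.511]
force: [-1.1, 1.4, 5.1]
width: 0.0137
gripper_force: 30.0
```

>>> {"fn": "arm_command", "kwargs": {"commands": [{"tx": 0, "ty": 0, "tz": 0, "twist": -0.007}, {"tx": 0, "ty": 0, "tz": 0, "twist": -0.014}, {"tx": 0, "ty": 0, "tz": 0, "twist": -0.021}, {"tx": 0, "ty": 0, "tz": 0, "twist": -0.028}, {"tx": 0, "ty": 0, "tz": 0, "twist": -0.035}, {"tx": 0, "ty": 0, "tz": 0, "twist": -0.042}, {"tx": 0, "ty": 0, "tz": 0, "twist": -0.045}, {"tx": 0, "ty": 0, "tz": 0, "twist": -0.045}]}}

```text
t: 12.98
eef_pos: [0.5666, 0.1615, 0.1024]
ee_rot: [-3.141, 0.001, -2.37]
force: [-0.5, 1.5, 5.3]
width: 0.0136
gripper_force: 30.0
```

>>> {"fn": "arm_command", "kwargs": {"commands": [{"tx": 0, "ty": 0, "tz": 0, "twist": -0.007}, {"tx": 0, "ty": 0, "tz": 0, "twist": -0.014}, {"tx": 0, "ty": 0, "tz": 0, "twist": -0.021}, {"tx": 0, "ty": 0, "tz": 0, "twist": -0.028}, {"tx": 0, "ty": 0, "tz": 0, "twist": -0.035}, {"tx": 0, "ty": 0, "tz": 0, "twist": -0.042}, {"tx": 0, "ty": 0, "tz": 0, "twist": -0.045}, {"tx": 0, "ty": 0, "tz": 0, "twist": -0.045}]}}

```text
t: 13.65
eef_pos: [0.5661, 0.1617, 0.1021]
ee_rot: [3.141, 0.001, -2.229]
force: [-2.9, 2.7, 5.5]
width: 0.0138
gripper_force: 30.0
```

>>> {"fn": "arm_command", "kwargs": {"commands": [{"tx": 0, "ty": 0, "tz": 0, "twist": -0.005}, {"tx": 0, "ty": 0, "tz": 0, "twist": -0.01}, {"tx": 0, "ty": 0, "tz": 0, "twist": -0.015}, {"tx": 0, "ty": 0, "tz": 0, "twist": -0.02}, {"tx": 0, "ty": 0, "tz": 0, "twist": -0.025}, {"tx": 0, "ty": 0, "tz": 0, "twist": -0.03}, {"tx": 0, "ty": 0, "tz": 0, "twist": -0.03}, {"tx": 0, "ty": 0, "tz": 0, "twist": -0.03}]}}

```text
t: 14.32
eef_pos: [0.566, 0.1607, 0.1015]
ee_rot: [3.141, -0.001, -2.136]
force: [0.6, -0.1, -1.8]
width: 0.014
gripper_force: 30.0
```

```bash
python3 - <<'E'
from h import *
s=get_state();print(s['eef_pos'],s['ee_rot'],s['force'],s['moment'],s['q'][[0,5]])
E
```

```text
[0.56595722 0.1607352  0.10145878] [ 3.14132720e+00 -7.11598146e-04 -2.13557922e+00] [ 0.56024926 -0.11545891 -1.81907062] [ 0.04672745  0.01656525 -0.00383055] [ 0.60881193 -1.17361918]
```

It dropped: the force is back to the knob's weight alone after 0.96 rad. A touch further into the gap, then down onto the plate.

>>> {"fn": "arm_command", "kwargs": {"commands": [{"tx": 0, "ty": 0, "tz": 0, "twist": -0.01}, {"tx": 0, "ty": 0, "tz": 0, "twist": -0.02}, {"tx": 0, "ty": 0, "tz": 0.005, "twist": -0.02}, {"tx": 0, "ty": 0, "tz": 0.01, "twist": -0.02}, {"tx": 0, "ty": 0, "tz": 0.015, "twist": -0.02}, {"tx": 0, "ty": 0, "tz": 0.02, "twist": -0.02}, {"tx": 0, "ty": 0, "tz": 0.025, "twist": -0.02}, {"tx": 0, "ty": 0, "tz": 0.028, "twist": -0.02}]}}

```text
t: 14.98
eef_pos: [0.566, 0.161, 0.0945]
ee_rot: [3.141, -0.0, -2.073]
force: [-0.3, -0.2, -1.8]
width: 0.0141
gripper_force: 30.0
```

```bash
python3 - <<'E'
from h import *
s=get_state();print(s['eef_pos'],s['ee_rot'],s['force'],s['moment'],s['q'][[0,5]])
E
```

```text
[0.56603351 0.16099505 0.09453561] [ 3.14140141e+00 -2.59570356e-04 -2.07289255e+00] [-0.26619877 -0.24205521 -1.81664429] [0.02511472 0.07152696 0.01228751] [ 0.6090577  -1.11110779]
```

>>> {"fn": "arm_command", "kwargs": {"commands": [{"tx": 0, "ty": 0, "tz": 0.002, "twist": 0.01}, {"tx": 0, "ty": 0, "tz": 0.002, "twist": 0.02}, {"tx": 0, "ty": 0, "tz": 0.003, "twist": 0.03}, {"tx": 0, "ty": 0, "tz": 0.003, "twist": 0.04}, {"tx": 0, "ty": 0, "tz": 0.003, "twist": 0.05}, {"tx": 0, "ty": 0, "tz": 0.003, "twist": 0.06}, {"tx": 0, "ty": 0, "tz": 0.003, "twist": 0.07}, {"tx": 0, "ty": 0, "tz": 0.003, "twist": 0.07}]}}

```text
t: 15.65
eef_pos: [0.5661, 0.1611, 0.0942]
ee_rot: [-3.142, 0.0, -2.294]
force: [-0.7, -0.5, 0.4]
width: 0.0139
gripper_force: 30.0
```

```bash
cat > st.py <<'E'
from h import *
s=get_state();print(s['t'],s['eef_pos'],s['ee_rot'][2],s['force'],s['moment'],s['q'][5])
E
python3 st.py
```

```text
15.65 [0.56612926 0.16106501 0.09416871] -2.2939810127565945 [-0.73500121 -0.47806351  0.35875906] [0.02471548 0.11109794 0.02894047] -1.332289840705448
```

>>> {"fn": "arm_command", "kwargs": {"commands": [{"tx": 0, "ty": 0, "tz": 0.0, "twist": 0.01}, {"tx": 0, "ty": 0, "tz": 0.001, "twist": 0.02}, {"tx": 0, "ty": 0, "tz": 0.001, "twist": 0.03}, {"tx": 0, "ty": 0, "tz": 0.002, "twist": 0.04}, {"tx": 0, "ty": 0, "tz": 0.002, "twist": 0.05}, {"tx": 0, "ty": 0, "tz": 0.002, "twist": 0.06}, {"tx": 0, "ty": 0, "tz": 0.003, "twist": 0.07}, {"tx": 0, "ty": 0, "tz": 0.003, "twist": 0.07}]}}

```text
t: 16.32
eef_pos: [0.5662, 0.1611, 0.0935]
ee_rot: [-3.142, 0.0, -2.513]
force: [-0.4, 0.4, 1.0]
width: 0.0141
gripper_force: 30.0
```

```bash
python3 st.py
```

```text
16.3167 [0.56622147 0.1611276  0.09349999] -2.512796516023868 [-0.35621524  0.42828225  0.98967805] [0.07995678 0.26430476 0.02422498] -1.5511565606735085
```

>>> {"fn": "arm_command", "kwargs": {"commands": [{"tx": 0, "ty": 0, "tz": 0.0, "twist": 0.01}, {"tx": 0, "ty": 0, "tz": 0.001, "twist": 0.02}, {"tx": 0, "ty": 0, "tz": 0.001, "twist": 0.03}, {"tx": 0, "ty": 0, "tz": 0.001, "twist": 0.04}, {"tx": 0, "ty": 0, "tz": 0.002, "twist": 0.05}, {"tx": 0, "ty": 0, "tz": 0.002, "twist": 0.06}, {"tx": 0, "ty": 0, "tz": 0.002, "twist": 0.07}, {"tx": 0, "ty": 0, "tz": 0.002, "twist": 0.07}]}}

```text
t: 16.98
eef_pos: [0.566, 0.1607, 0.0927]
ee_rot: [-3.141, -0.001, -2.732]
force: [-0.7, -2.0, -0.2]
width: 0.014
gripper_force: 30.0
```

```bash
python3 st.py
```

```text
16.9833 [0.56602669 0.16067926 0.0927279 ] -2.7320855124282177 [-0.66419667 -1.96177043 -0.18183373] [-0.55924603  0.01431685  0.02748135] -1.7703102138492763
```

>>> {"fn": "arm_command", "kwargs": {"commands": [{"tx": 0, "ty": 0, "tz": 0.001, "twist": 0.01}, {"tx": 0, "ty": 0, "tz": 0.001, "twist": 0.02}, {"tx": 0, "ty": 0, "tz": 0.002, "twist": 0.03}, {"tx": 0, "ty": 0, "tz": 0.002, "twist": 0.04}, {"tx": 0, "ty": 0, "tz": 0.003, "twist": 0.05}, {"tx": 0, "ty": 0, "tz": 0.003, "twist": 0.06}, {"tx": 0, "ty": 0, "tz": 0.004, "twist": 0.07}, {"tx": 0, "ty": 0, "tz": 0.004, "twist": 0.07}]}}

```text
t: 17.65
eef_pos: [0.5658, 0.1606, 0.0916]
ee_rot: [-3.141, -0.001, -2.952]
force: [-1.4, -1.9, -0.8]
width: 0.0138
gripper_force: 30.0
```

```bash
python3 st.py
```

```text
17.65 [0.56575223 0.16064165 0.09163285] -2.95163292772407 [-1.42270633 -1.9045548  -0.75223323] [-0.69276782  0.37459487  0.03765739] -1.9897493704349953
```

>>> {"fn": "arm_command", "kwargs": {"commands": [{"tx": 0, "ty": 0, "tz": 0.001, "twist": 0.01}, {"tx": 0, "ty": 0, "tz": 0.001, "twist": 0.02}, {"tx": 0, "ty": 0, "tz": 0.002, "twist": 0.03}, {"tx": 0, "ty": 0, "tz": 0.002, "twist": 0.04}, {"tx": 0, "ty": 0, "tz": 0.003, "twist": 0.05}, {"tx": 0, "ty": 0, "tz": 0.003, "twist": 0.06}, {"tx": 0, "ty": 0, "tz": 0.004, "twist": 0.07}, {"tx": 0, "ty": 0, "tz": 0.004, "twist": 0.07}]}}

```text
t: 18.32
eef_pos: [0.5657, 0.1609, 0.0906]
ee_rot: [-3.141, -0.001, 3.112]
force: [-1.3, -0.3, -0.7]
width: 0.0135
gripper_force: 30.0
```

```bash
python3 st.py
```

```text
18.3167 [0.56572455 0.16088235 0.09057721] 3.1119981291103 [-1.29448274 -0.32655708 -0.69478804] [-0.38980206  0.46459106 -0.00722898] -2.2093157356904634
```

>>> {"fn": "arm_command", "kwargs": {"commands": [{"tx": 0, "ty": 0, "tz": 0.0, "twist": 0.008}, {"tx": 0, "ty": 0, "tz": 0.0, "twist": 0.016}, {"tx": 0, "ty": 0, "tz": 0.001, "twist": 0.024}, {"tx": 0, "ty": 0, "tz": 0.001, "twist": 0.032}, {"tx": 0, "ty": 0, "tz": 0.001, "twist": 0.04}, {"tx": 0, "ty": 0, "tz": 0.002, "twist": 0.048}, {"tx": 0, "ty": 0, "tz": 0.002, "twist": 0.05}, {"tx": 0, "ty": 0, "tz": 0.002, "twist": 0.05}]}}

```text
t: 18.98
eef_pos: [0.5661, 0.1612, 0.0903]
ee_rot: [3.141, -0.0, 2.956]
force: [-1.8, 0.9, -0.3]
width: 0.0136
gripper_force: 30.0
```

```bash
python3 st.py
```

```text
18.9833 [0.56607442 0.16119271 0.09028171] 2.9561436402452177 [-1.76610085  0.87192588 -0.33481968] [0.11724969 0.62328451 0.0669836 ] -2.365344537210454
```

>>> {"fn": "arm_command", "kwargs": {"commands": [{"tx": 0, "ty": 0, "tz": 0.0, "twist": 0.008}, {"tx": 0, "ty": 0, "tz": 0.0, "twist": 0.016}, {"tx": 0, "ty": 0, "tz": 0.0, "twist": 0.024}, {"tx": 0, "ty": 0, "tz": 0.0, "twist": 0.032}, {"tx": 0, "ty": 0, "tz": 0.0, "twist": 0.04}, {"tx": 0, "ty": 0, "tz": 0.0, "twist": 0.045}, {"tx": 0, "ty": 0, "tz": 0.0, "twist": 0.045}, {"tx": 0, "ty": 0, "tz": 0.0, "twist": 0.045}]}}

```text
t: 19.65
eef_pos: [0.5656, 0.1603, 0.0902]
ee_rot: [-3.14, -0.001, 2.814]
force: [-3.3, -5.0, 1.6]
width: 0.0135
gripper_force: 30.0
```

```bash
python3 st.py
```

```text
19.65 [0.56564964 0.16030452 0.09019974] 2.8139278862066806 [-3.25349287 -4.95951367  1.62392566] [-1.84103422  0.93366916  0.20220695] -2.507315933415877
```

Depth 4.0 mm, levelled off at the home height, no stop felt. Letting go.

>>> {"fn": "arm_command", "kwargs": {"commands": [{"tx": 0, "ty": 0, "tz": 0, "twist": 0}, {"tx": 0, "ty": 0, "tz": 0, "twist": 0}, {"tx": 0, "ty": 0, "tz": 0, "twist": 0}, {"tx": 0, "ty": 0, "tz": 0, "twist": 0}, {"tx": 0, "ty": 0, "tz": 0, "twist": 0}, {"tx": 0, "ty": 0, "tz": 0, "twist": 0}, {"tx": 0, "ty": 0, "tz": 0, "twist": 0}, {"tx": 0, "ty": 0, "tz": 0, "twist": 0}], "claw": 0.6}}

```text
t: 20.32
eef_pos: [0.5662, 0.1612, 0.0903]
ee_rot: [3.141, 0.0, 2.813]
force: [0.6, -0.4, -0.8]
width: 0.0519
gripper_force: 0.0
```

>>> {"fn": "arm_command", "kwargs": {"commands": [{"tx": 0, "ty": 0, "tz": -0.05, "twist": 0}, {"tx": 0, "ty": 0, "tz": -0.12, "twist": 0}, {"tx": 0, "ty": 0, "tz": -0.24, "twist": 0}, {"tx": -0.1, "ty": 0, "tz": -0.36, "twist": 0}, {"tx": -0.2, "ty": 0, "tz": -0.44, "twist": 0}, {"tx": -0.26, "ty": 0, "tz": -0.44, "twist": 0}, {"tx": -0.26, "ty": 0, "tz": -0.44, "twist": 0}, {"tx": -0.26, "ty": 0, "tz": -0.44, "twist": 0}]}}

```text
t: 20.98
eef_pos: [0.6278, 0.1397, 0.1998]
ee_rot: [-3.141, -0.001, 2.811]
force: [-0.6, -1.2, -0.1]
width: 0.0528
gripper_force: 0.0
```

```bash
python3 st.py; python3 - <<'E'
from h import *
ims=[]
for c in ["wrist","side"]:
    k=calibration(c);f=grab_frame(c);u,v=map(int,proj(c,[.566,.161,.08],k));r=70 if c=="wrist" else 35
    g=np.clip(f[v-r:v+r,u-r:u+r,::-1]*1.3,0,255).astype(np.uint8)
    ims.append(cv2.resize(g,(400,400),interpolation=cv2.INTER_CUBIC))
    print(c,u,v,[(np.round(d['uv'],1),d['score']) for d in spot_point("bar",c)[:2]])
cv2.imwrite("pics/c5.png",np.hstack(ims))
E
```

```text
20.9833 [0.62776864 0.13966023 0.19976077] 2.811356306998891 [-0.63389856 -1.18498188 -0.10033214] [-0.05441761  0.06721832 -0.02469197] -2.4223556146021803
wrist 251 122 [(array([246.9, 123.8]), 0.87)]
side 229 215 [(array([225.6, 208.8]), 0.89), (array([350.4, 147.7]), 0.67)]
```

View pics/c5.png

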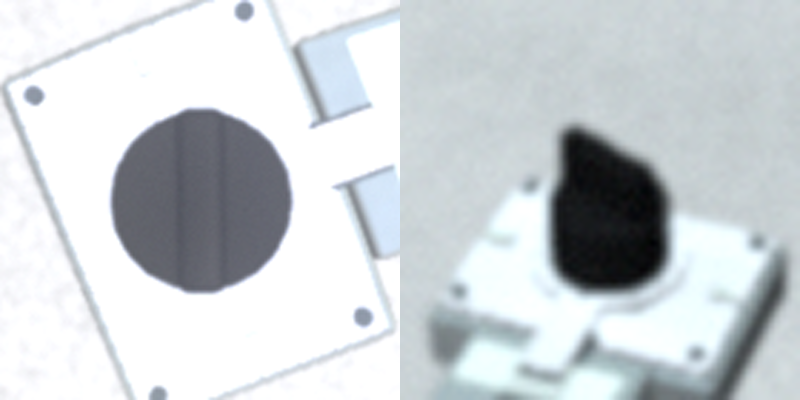

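The knob sits level and straight on the stud. Its bar stayed at the release angle (vertical at crop (202,200)), the plate is down, and the gripper is clear. Handing in.

```bash
python3 -c "
from station import job_done;print(job_done())"
```

```text
the job is handed in; nothing more can be done
None
```

I set the black knob on the stud, turned it back about 0.96 rad until it dropped, then forward about 1.3 rad to home with the plate pressed down about 4 mm. I then released it and handed the job in at about 21 s; no verdict came back.

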